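Put the feed measure away and open the orchid feed's safety cap

TASK

First put the steel measure back upright, all the way down, in the round well of the storage block labelled with a ring, and let go of it. Then open the orchid-feed bottle: press its push-and-turn safety cap down, keep it pressed while you twist it anticlockwise until it is free, and lift the cap off. Finish while still holding the cap level, 5 to 12 cm above its closed position and directly over the open bottle; leave the stone, notebook and pen pot alone.

Things in the scene. Friction and masses are not known exactly. Their poses are not given: they have to be found in the camera images.
- measure: Loose empty steel measuring cup, a plain upright cylinder: outer diameter 43 mm, 70 mm high, wall 3 mm, 0.08 to 0.17 kg, with three dark lines round it. Stands upright on the desk. Origin: centre of its underside, z axis up along its axis. Grip it across its diameter near the top.
- round_well: Dark wood storage block fixed to the desk, 110 mm (its x, -60 to +50) by 84 mm (its y), 28 mm high, with a blind round well of 48 mm diameter, 20 mm deep, centred at x = +8 mm, y = 0 of the block; on top near its -x edge a paper label with a black ring outline (the measure's sign). Origin: on the desk under the block, z up.
- round_well_floor (a point): Centre of the floor of the round well, 8 mm above the desk (20 mm below the block's top). The seated measure's origin comes here, to within the 2.5 mm play.
- square_well: The other storage block, the same outer size, with a square well 36 mm wide and a label with a square outline; the measure does not fit it. It may stand left or right of the round one. Fixed. Same origin.
- bottle: White square orchid-feed bottle, 78 mm wide, held fast to the desk in a dark wood holder 96 mm square, 30 mm high: it cannot turn or tip. Label with two green leaves. Body up to 106 mm, sloping shoulder to 119 mm, then a neck of 24 mm diameter up to 148 mm with two lugs. Origin: centre of the underside, on the desk; z up through the neck and cap axis.
- cap: Loose grey round safety cap on the bottle's neck: outer diameter 44 mm, 32 mm high, 30 g, fine ribs, two raised anticlockwise arrows on top. Origin: centre of its underside, z up; when closed it is 130 mm above the desk, on the bottle's axis. Grip it across any diameter, fingertips 4 mm or more above its lower edge; 11 mm below that edge is the shoulder.
- bottle_neck (a point): Centre of the top of the bottle's neck, on the cap's axis, 148 mm above the desk. To open: press the cap 6.5 to 8 mm down and, keeping it down, turn it anticlockwise seen from above. It is free once turned 55 degrees and up to 120; about 70 degrees (1.2 rad) in one grasp is right. Then lift straight up.
- stone: Bystander: smooth pale round stone, 58 mm wide, 26 mm high, loose. Origin: centre of its underside.
- notebook: Bystander: closed blue notebook, 100 x 150 x 12 mm, lying loose. Origin: centre of its underside.
- pen_pot: Bystander: white ceramic pot, 72 mm wide, 80 mm high, empty and loose. Origin: centre of its underside.
- cap_top (a point): Centre of the cap's top, 162 mm above the desk when closed. A spring pushes the cap up: about 4 N closed, 12 N when pressed 8 mm (the stop). Unless pressed, teeth 5 mm deep stop it turning anticlockwise, and lugs stop it being pulled off; clockwise it turns only a few degrees.
Mind the look-alikes: they are no part of the job. What is shaped like the round_well but red is not meant. There is more than one size of the bottle; the job needs the largest.

How it is judged:
On the way, in this order (a step that is already met when the one before it is completed fails the run):
1. the measure stands fully down in the round well and is let go (horizontal distance between measure and round_well_floor below 0.006 m and z of measure in the frame of round_well_floor below 0.003 m and angle between measure's own z axis and vertical below 0.12 rad and contact force between the fingers and measure below 0.1 N), for 0.2 s.
2. the cap is pressed down at least 5 mm (z of cap in the frame of bottle below 0.125 m and horizontal distance between cap and bottle below 0.006 m), for 0.05 s.
3. the cap is twisted free while it is still on the neck (angle between the x axis of cap and the x axis of bottle, either way round above 0.8 rad and z of cap in the frame of bottle below 0.136 m and horizontal distance between cap and bottle below 0.006 m), for 0.05 s.
At the end, for the whole second after the job is handed in: The cap is held still in the fingers, 40 to 140 mm above its closed position, within 30 mm of the bottle's axis, tilted less than 0.3 rad and clear of the bottle; the measure stands upright on the floor of the round well (within 3 mm in height, 6 mm sideways, 0.12 rad) (z of cap in the frame of bottle between 0.17 and 0.27 m and horizontal distance between cap and bottle below 0.03 m and angle between cap's own z axis and vertical below 0.3 rad and linear speed of cap below 0.03 m/s and contact force between the fingers and cap above 1 N and contact force between cap and bottle below 0.05 N and horizontal distance between measure and round_well_floor below 0.006 m and z of measure in the frame of round_well_floor below 0.003 m and angle between measure's own z axis and vertical below 0.12 rad); the arm keeps its last pose, push and grip.
It fails at once if the stone, notebook or pen pot is moved more than 25 mm (distance of any of stone, notebook, pen_pot from where it was at the start of the episode above 0.025 m).
It also fails if it takes over 42 s, if anything falls off the work surface, if the arm or the gripper's body presses on something with over 40 N, if the wrist force passes 120 N, or if a joint passes its speed limit or range.

ROBOT

A 6-joint arm with a two-finger parallel gripper is mounted at the origin on the work surface. World frame = base frame: x ahead of the robot, y to its left, z up, the work surface at z = 0. Lengths are in m, angles in rad, forces in N, time in s.
With the tool pointing down it reaches from about 0.25 to 0.725 m from the base axis. Payload 4 kg.
Tool frame: the origin (TCP) lies at the very end of the fingers, on their centre line; the grasp point (between the pads) lies 19 mm behind it (bot.pinch_z is the distance from the TCP to the grasp point, in m); z points along the fingers, x is the direction in which the jaws open and shut, and the axes are right-handed (so a half turn about z gives the same grasp; the last joint's range is limited). The gripper opens to 85 mm and grips with 20 to 120 N. Pads are 22 mm wide; open, the fingers measure 114 mm over their backs; the gripper's body (76 mm by 85 mm) begins 54 mm behind the grasp point. The pads swing forward as they close: fully open they stand 13 mm farther back than shut.
Start: joints at [1.176, 0.241, 0.005, 1.335, 0, 1.571], TCP at [0.192, 0.462, 0.231] pointing down, gripper open.
Joint ranges: [-2.72, 2.72], [-1.05, 1.87], [-1.09, 1.28], [-1.99, 2.15], [-1.42, 1.44], [-3.14, 3.14]. Speed limits (rad/s): [2.79, 2.79, 3.14, 3.14, 3.14, 3.14].

INTERFACE

Orientations are given as a unit quaternion [x, y, z, w].
In Python, from workcell import bot gives the robot as it stands. The module is installed in compiled form; this text tells all that it offers.
- The arm moves only by the shell command python3 -m inch 'ROWS'. ROWS is JSON, a list of rows, each a list of 7 numbers: the shift along the tool's x, y, z scaled (see below), then the turn, a rotation vector about the tool's x, y, z scaled (see below), then the gripper command: -1 is fully open, 1 is shut, values between are in proportion. In form: [[x, y, z, wx, wy, wz, gripper], ...]. A call has exactly 8 rows; each row shifts and turns the commanded pose from where the row before left it, along the tool's axes as they then stand; what a row does not reach is not made up. The controller multiplies each number of a shift by 2.5 cm and each number of a turn by 180 degrees. A row lasts 1/10 s, in which the tool goes at most 50 mm and 8.59 degrees, less where a joint would pass 70% of its speed; a pose out of reach is approached as far as the arm can. A call with a number of a shift or a turn outside -1 to 1 is refused whole. A call with a gripper value outside its range is refused whole. The fingers move at their own pace and stop on an object; the grip force is fixed at half the most. Time passes only in rows, so rows that do not move let the fingers close, or fill a call up. It gives the time, the measured TCP pose, the force and the opening at its end, in the units of the state.
- bot.get_obs(): the state, without advancing time (a new reading comes with each control period).
- bot.camera(name): name is "side" or "top" or "wrist"; returns (picture, depth): 480x640x3 uint8, blue, green, red; 480x640 float32, m along the optical axis (not along the pixel's ray), 0 where there is no reading.
- bot.get_calibration(name): a dict with "vfov" (degrees; the focal length in pixels is half the picture's height over the tangent of half this angle, whatever the lens; pixels are square), "cx", "cy" (the principal point, pixels), "R" (3x3) and "t" (3): a world point X has camera coordinates R X + t. Camera axes: x right, y down, z forward; pixel columns grow to the right and rows downward; lengths in m; the calibration is good to about 2 mm. A picture is of the moment at which its call begins: read the wrist's pose just before it. get_calibration takes no time and is no camera call; for the wrist camera it gives the pose at the moment of the call.
- bot.job_done(): hands the job in, once; it reports no verdict.
The state is a dict: "clock": time; "joint_pos": joint angles; "joint_vel": joint speeds; "tau": joint torques, N m; "eef_pos": TCP position; "tool_rot": TCP orientation; "ft_force": force on the tool from outside, world axes, zero at the start; "ft_torque": the same for the moment, N m; "grip_width": finger opening in m.
Only numpy, scipy, OpenCV 4.12 (cv2) and the standard library are available. Lean on these libraries where they do the work, as an engineer would, in place of code of your own. Each camera call takes 0.05 s, during which the arm holds its last target.

## Working session

There is one attempt and no reset: what is moved stays moved. The work goes in short steps, Python scripts to look and compute and a shell command to move; the robot and the scene stay as the last step left them, time stands still between calls to the robot, and variables do not carry over. Pictures are saved under pics/ and viewed, and the job is handed in when it is done.

```bash
mkdir -p pics; ls
python3 - <<'E'
from workcell import bot
import cv2,numpy as np
o=bot.get_obs(); print(o)
for n in ["side","top","wrist"]:
    c=bot.get_calibration(n); print(n,c)
    p,d=bot.camera(n); cv2.imwrite(f"pics/{n}0.png",p); np.savez(f"pics/{n}0.npz",d=d,p=p,**c)
print(bot.pinch_z)
E
```

```text
pics
{'clock': 0.0, 'joint_pos': array([ 1.17601683e+00,  2.41418531e-01,  3.73933526e-03,  1.33521261e+00,
       -3.67113327e-06,  1.57078345e+00]), 'joint_vel': array([-0.00019223,  0.00132552,  0.00115785, -0.00010222, -0.00072126,
       -0.00191473]), 'tau': array([ 7.20723947e-04, -3.72320473e+01,  2.52406043e+01,  1.70325249e-02,
        1.37929223e-04, -1.42405906e-06]), 'eef_pos': array([0.19206097, 0.46095853, 0.23041596]), 'tool_rot': array([ 8.32043041e-01,  5.54710087e-01, -8.70755867e-04,  5.82709200e-04]), 'ft_force': array([-0.35730373, -0.34796512,  0.32887966]), 'ft_torque': array([-0.06481479, -0.01365737,  0.04186451]), 'grip_width': 0.08537848211947743}
side {'vfov': 47.88672601020674, 'cx': 317.9498493401724, 'cy': 247.9136140293316, 'R': array([[ 0.95242716, -0.30448989, -0.01297703],
       [-0.18975929, -0.5591607 , -0.80705063],
       [ 0.23848251,  0.77111946, -0.59033963]]), 't': array([-0.56684738,  0.18709996,  1.09007082])}
top {'vfov': 53.28664154323775, 'cx': 330.4141648639721, 'cy': 241.27579565640644, 'R': array([[ 0.02362408, -0.99966008, -0.01102893],
       [-0.99532374, -0.02248517, -0.09394181],
       [ 0.09366189,  0.01319664, -0.9955166 ]]), 't': array([-0.03159557,  0.58869855,  1.06721355])}
wrist {'vfov': 59.69470233591153, 'cx': 308.5526391791943, 'cy': 236.0640534765883, 'R': array([[ 0.38492435,  0.92294639, -0.00178954],
       [ 0.88998136, -0.37066095,  0.26560053],
       [ 0.24447174, -0.10382877, -0.96408151]]), 't': array([-0.49955872, -0.03404238,  0.37856955])}
0.0187
```

View pics/top0.png

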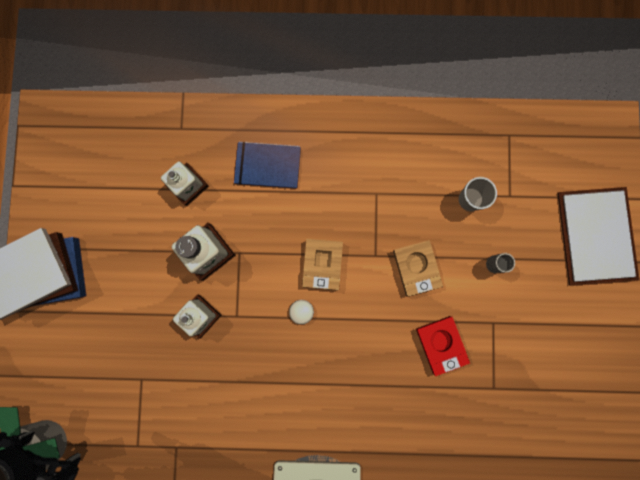

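View pics/side0.png

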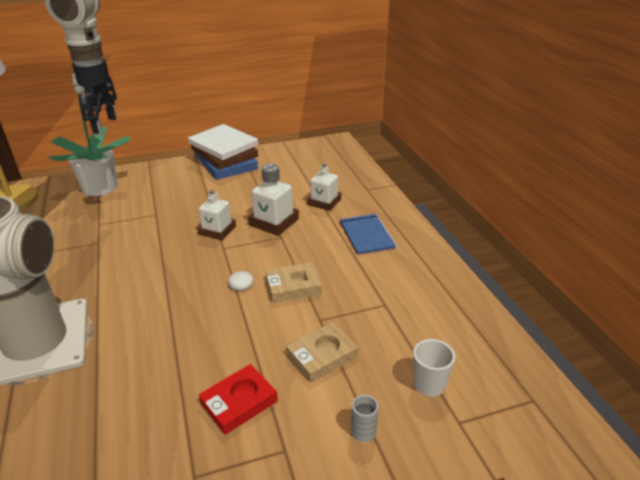

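View pics/wrist0.png

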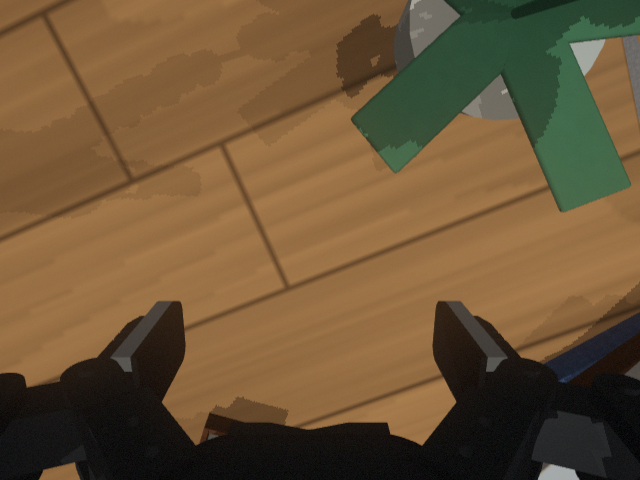

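```bash
cat > h.py <<'E'
import numpy as np,cv2
def load(f):
    z=np.load(f); return z
def world(z):
    d=z['d'];p=z['p'];H,W=d.shape
    f=H/2/np.tan(np.radians(float(z['vfov']))/2)
    u,v=np.meshgrid(np.arange(W),np.arange(H))
    C=np.stack([(u-float(z['cx']))/f*d,(v-float(z['cy']))/f*d,d],-1)
    return (C-z['t'])@z['R']
def proj(z,X):
    f=240/np.tan(np.radians(float(z['vfov']))/2)
    c=np.asarray(X)@z['R'].T+z['t']
    return c[...,:2]/c[...,2:]*f+[float(z['cx']),float(z['cy'])]
E
python3 - <<'E'
from h import *
for n in ['top','side']:
    z=load(f'pics/{n}0.npz');X=world(z)
    print(n,'desk',[np.round(X[v,u],4) for u,v in ([(300,400),(450,230),(250,350),(560,330)] if n=='top' else [(150,300),(330,450),(200,280)])])
z=load('pics/top0.npz');X=world(z);p=z['p']
from scipy import ndimage
def st(name,x0,x1,y0,y1,zlo,zhi):
    m=np.zeros(X.shape[:2],bool); m[y0:y1,x0:x1]=1
    m&=(X[...,2]>zlo)&(X[...,2]<zhi)&(z['d']>0)
    P=X[m]; r=cv2.minAreaRect(P[:,:2].astype(np.float32)*1000); (c,rad)=cv2.minEnclosingCircle(P[:,:2].astype(np.float32)*1000)
    print(name,len(P),'z',np.round(np.percentile(P[:,2],[5,50,95]),4),'rect',r,'circ',c,rad)
st('measure',480,525,245,285,.06,.08)
st('pot',450,505,170,220,.07,.09)
st('round',385,450,235,305,.022,.034)
st('square',295,350,230,300,.022,.034)
st('cap',165,220,225,270,.15,.175)
st('bottle',165,240,220,285,.097,.112)
st('stone',285,320,295,330,.015,.03)
a=cv2.resize(p[230:310,380:530],None,fx=5,fy=5,interpolation=cv2.INTER_CUBIC);cv2.imwrite('pics/c1.png',a)
a=cv2.resize(p[150:350,150:350],None,fx=3,fy=3,interpolation=cv2.INTER_CUBIC);cv2.imwrite('pics/c2.png',a)
E
```

```text
top desk [array([0.2279, 0.0429, 0.002 ]), array([ 0.6253, -0.2985, -0.0048]), array([0.3366, 0.1613, 0.0011]), array([ 0.3992, -0.5501, -0.0024])]
side desk [array([0.2259, 0.0512, 0.0021]), array([ 0.4825, -0.4172, -0.0025]), array([ 0.3395,  0.09  , -0.0017])]
measure 125 z [0.0609 0.0679 0.0721] rect ((547.1900024414062, -400.1497802734375), (41.873291015625, 41.275848388671875), 37.85187530517578) circ (547.1947021484375, -400.7196044921875) 21.592382431030273
pot 255 z [0.0708 0.0779 0.0813] rect ((699.0379638671875, -344.5696716308594), (69.8939437866211, 70.88188171386719), 28.722640991210938) circ (698.4491577148438, -345.0240783691406) 36.34389114379883
round 1465 z [0.0242 0.0276 0.0307] rect ((533.1680908203125, -219.35748291015625), (109.9697494506836, 85.1177978515625), 16.35959815979004) circ (533.1495971679688, -219.2418670654297) 68.13904571533203
square 1519 z [0.0242 0.0276 0.0309] rect ((537.0213623046875, -0.6147842407226562), (83.83748626708984, 109.71007537841797), 86.603759765625) circ (537.2562255859375, -0.07015823572874069) 67.70956420898438
cap 400 z [0.1547 0.1614 0.1646] rect ((560.7781982421875, 269.9593505859375), (42.84730911254883, 43.87310028076172), 35.098045349121094) circ (560.357666015625, 270.89642333984375) 22.945289611816406
bottle 749 z [0.0993 0.105  0.111 ] rect ((560.068115234375, 270.671875), (77.76577758789062, 78.24716186523438), 40.29512405395508) circ (560.5780639648438, 271.3147888183594) 50.83003616333008
stone 432 z [0.0166 0.0219 0.0272] rect ((427.988037109375, 45.381080627441406), (52.00084686279297, 50.6295166015625), 1.5951495170593262) circ (427.0531921386719, 45.50023651123047) 27.637264251708984
```

View pics/c1.png

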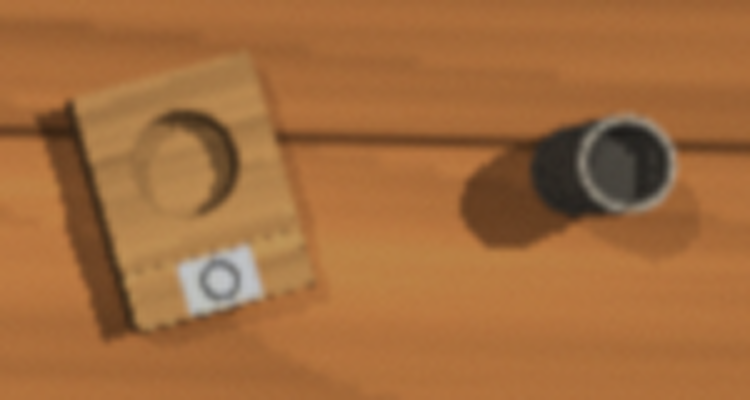

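View pics/c2.png

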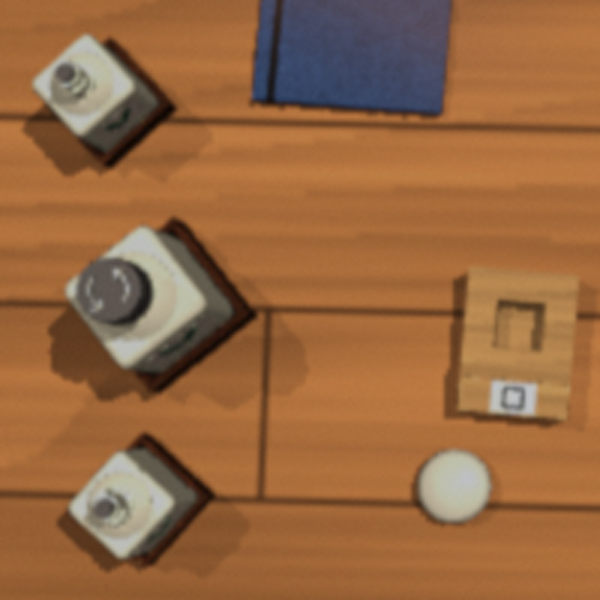

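Shown in the top picture:
- **Measure:** steel cup at (501,263). The pen pot at (479,194) is the white one.
- **Round blocks:** wood with ring at (417,268) and red at (442,346). I take the wood one.
- **Square block:** (322,265), not used.
- **Bottles:** (184,182), (203,250) and (195,317). The middle one is 78 mm wide with a 44 mm cap at z 0.162, so it is the largest and the one meant.

The crops confirm this and the measured sizes match. I'm moving over the measure.

```bash
python3 -m inch '[[-1,1,0,0,0,0,-1],[-1,1,0,0,0,0,-1],[-1,1,0,0,0,0,-1],[-1,1,0,0,0,0,-1],[-1,1,0,0,0,0,-1],[-1,1,0,0,0,0,-1],[-1,1,0,0,0,0,-1],[-1,1,0,0,0,0,-1]]'
python3 -m inch '[[-1,1,0,0,0,0,-1],[-1,1,0,0,0,0,-1],[-1,1,0,0,0,0,-1],[-1,1,0,0,0,0,-1],[-1,1,0,0,0,0,-1],[-1,1,0,0,0,0,-1],[-1,1,0,0,0,0,-1],[-1,1,0,0,0,0,-1]]'
python3 -m inch '[[-1,1,0,0,0,0,-1],[-1,1,0,0,0,0,-1],[-1,1,0,0,0,0,-1],[-1,1,0,0,0,0,-1],[-1,1,0,0,0,0,-1],[-1,1,0,0,0,0,-1],[-0.5,0.5,0,0,0,0,-1],[0,0,0,0,0,0,-1]]'
```

```text
clock: 0.95
eef_pos: [0.3001, 0.1986, 0.2312]
tool_rot: [0.832, 0.555, -0.0, 0.0]
ft_force: [0.1, 0.2, -0.0]
grip_width: 0.0853
clock: 1.75
eef_pos: [0.4078, -0.063, 0.2312]
tool_rot: [0.832, 0.555, -0.0, -0.0]
ft_force: [-0.2, 0.6, 0.7]
grip_width: 0.0856
clock: 2.55
eef_pos: [0.4954, -0.2761, 0.2301]
tool_rot: [0.833, 0.554, -0.0, -0.0]
ft_force: [-0.4, 0.3, 0.1]
grip_width: 0.0852
```

```bash
cat > look.py <<'E'
import sys
from h import *
from workcell import bot
n,tag=sys.argv[1:3]
c=bot.get_calibration(n);p,d=bot.camera(n)
cv2.imwrite(f"pics/{n}{tag}.png",p); np.savez(f"pics/{n}{tag}.npz",d=d,p=p,**c)
o=bot.get_obs();print(o['clock'],o['eef_pos'],o['tool_rot'],o['joint_pos'])
E
python3 look.py wrist 1
```

```text
2.6 [ 0.49491208 -0.27467616  0.2302598 ] [ 8.32504720e-01  5.54017141e-01 -3.35739983e-04 -8.86865368e-04] [-5.06790424e-01  3.74968809e-01  1.88848058e-01  1.38655964e+00
  2.17489262e-04 -1.10358695e-01]
```

View pics/wrist1.png

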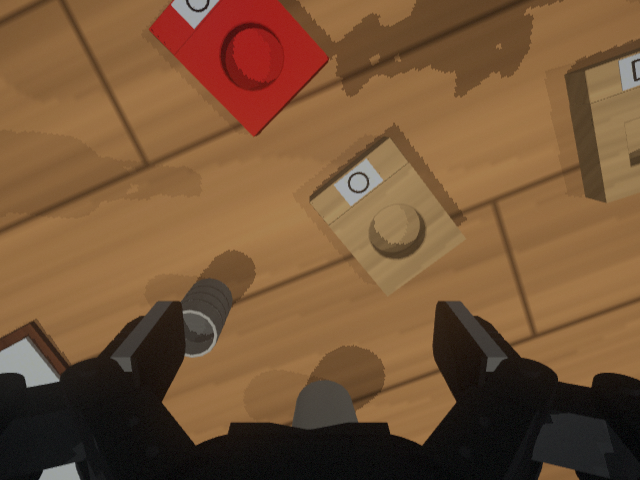

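```bash
cat > m.py <<'E'
from h import *
import sys
def st(X,d,name,box,zlo,zhi):
    x0,x1,y0,y1=box
    m=np.zeros(X.shape[:2],bool); m[y0:y1,x0:x1]=1
    m&=(X[...,2]>zlo)&(X[...,2]<zhi)&(d>0)
    P=X[m]; q=P[:,:2].astype(np.float32)*1000
    r=cv2.minAreaRect(q); c=cv2.minEnclosingCircle(q)
    print(name,len(P),'z',np.round(np.percentile(P[:,2],[5,50,95]),4),'rect',np.round(np.r_[r[0],r[1],r[2]],1),'circ',np.round(np.r_[c[0],c[1]],1))
    return P
E
python3 - <<'E'
from m import *
z=load('pics/wrist1.npz');X=world(z);d=z['d']
print('desk',X[100,100],X[300,330],X[250,150])
st(X,d,'measure',(182,240,270,360),.062,.078)
st(X,d,'round',(300,475,110,300),.023,.034)
st(X,d,'well floor',(360,435,195,262),.0,.014)
b=st(X,d,'pot',(285,365,375,430),.07,.09)
z=load('pics/side0.npz');X=world(z);d=z['d']
st(X,d,'side measure',(345,385,390,445),.060,.08)
st(X,d,'side round',(280,365,320,385),.022,.034)
st(X,d,'side cap',(255,285,160,190),.15,.175)
E
```

```text
desk [ 0.34924084 -0.40525984  0.00157973] [ 0.59520974 -0.29501073 -0.00098602] [ 4.82930476e-01 -4.30736023e-01  1.31406878e-05]
measure 602 z [0.0628 0.0687 0.0706] rect [ 551.1 -394.2   28.8   42.9   66.3] circ [ 548.7 -400.2   21.7]
round 10375 z [0.0267 0.0281 0.0294] rect [ 534.7 -218.9  111.1   84.2   16.5] circ [ 534.8 -219.1   68.7]
well floor 2012 z [0.0068 0.0081 0.01  ] rect [ 551.2 -205.9   64.    43.5   79.1] circ [ 545.  -204.4   35. ]
pot 125 z [0.0704 0.0728 0.0759] rect [ 667.1 -336.1   28.4    4.8   74.8] circ [ 669.4 -336.7   14.2]
side measure 288 z [0.0607 0.0671 0.0704] rect [ 546.5 -401.6   43.6   42.1   35.9] circ [ 546.3 -400.9   23.1]
side round 1679 z [0.024  0.0271 0.0295] rect [ 531.1 -219.7  112.1   89.2   16.7] circ [ 532.3 -220.4   69.3]
side cap 192 z [0.1511 0.1604 0.1634] rect [557.1 268.9  46.2  44.4  49.8] circ [556.7 271.8  26.6]
```

The wrist, top and side cameras agree on the measure at (0.548, -0.400), to within about 2 mm. I'm moving over it and descending.

```bash
python3 -m inch '[[-0.96,0.97,0,0,0,0,-1],[-0.96,0.97,0,0,0,0,-1],[-0.96,0.97,0,0,0,0,-1],[-0.96,0.97,0,0,0,0,-1],[0,0,1,0,0,0,-1],[0,0,1,0,0,0,-1],[0,0,1,0,0,0,-1],[0,0,1,0,0,0,-1]]'; python3 look.py wrist 2
```

```text
clock: 3.4
eef_pos: [0.5476, -0.3984, 0.1304]
tool_rot: [0.832, 0.555, -0.0, -0.001]
ft_force: [0.1, 0.2, -0.0]
grip_width: 0.0857
3.45 [ 0.5454075 -0.3967506  0.125079 ] [ 0.83168708  0.55522529 -0.00144402 -0.00440489] [-6.29056394e-01  6.54424580e-01  3.70075406e-01  1.29571216e+00
  3.36609458e-04 -2.35543607e-01]
```

View pics/wrist2.png

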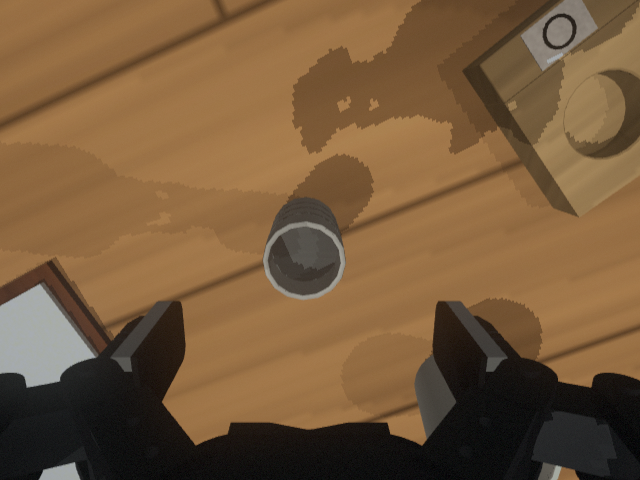

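```bash
python3 - <<'E'
from m import *
z=load('pics/wrist2.npz');X=world(z);d=z['d']
st(X,d,'measure',(255,355,190,310),.064,.078)
st(X,d,'desk',(100,200,30,100),-.02,.02)
from workcell import bot
o=bot.get_obs();print(o['eef_pos'],o['joint_vel'])
E
python3 -m inch '[[0,0,1,0,0,0,-1],[0,0,1,0,0,0,-1],[0,0,1,0,0,0,-1],[0,0,0.7,0,0,0,-1],[0,0,0,0,0,0,-1],[0,0,0,0,0,0,-1],[0,0,0,0,0,0,-1],[0,0,0,0,0,0,-1]]'; python3 look.py wrist 3
```

```text
measure 1769 z [0.0649 0.0695 0.0708] rect [ 548.5 -400.8   42.    42.2   30.6] circ [ 548.6 -400.7   21.5]
desk 6970 z [-0.0011  0.0001  0.0013] rect [ 417.7 -449.3   65.    39.5   67.5] circ [ 417.4 -449.3   37.5]
[ 0.5454075 -0.3967506  0.125079 ] [ 1.70424422e-05  1.37017211e-02  2.28487974e-02  1.09356078e-01
 -4.45344217e-04  4.08786397e-04]
clock: 4.25
eef_pos: [0.5489, -0.4005, 0.0409]
tool_rot: [0.832, 0.555, 0.001, 0.002]
ft_force: [0.6, 0.1, 0.1]
grip_width: 0.0857
4.3 [ 0.54867257 -0.40042786  0.04055739] [8.32008978e-01 5.54760495e-01 4.96782057e-04 1.26777266e-03] [-6.30480971e-01  7.16913043e-01  2.55446545e-01  1.10660718e+00
  5.77963653e-05 -2.35835952e-01]
```

View pics/wrist3.png

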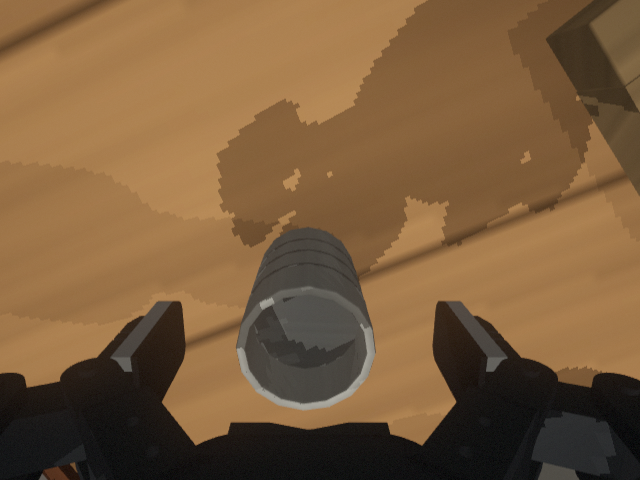

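The measure is centred between the pads: rim centre at (306,347), fingers at columns 184 and 434. I'm closing on it.

```bash
python3 -m inch '[[0,0,0,0,0,0,1],[0,0,0,0,0,0,1],[0,0,0,0,0,0,1],[0,0,0,0,0,0,1],[0,0,0,0,0,0,1],[0,0,0,0,0,0,1],[0,0,0,0,0,0,1],[0,0,0,0,0,0,1]]'
```

```text
clock: 5.1
eef_pos: [0.5481, -0.4002, 0.0392]
tool_rot: [0.832, 0.555, 0.0, 0.0]
ft_force: [-0.4, -0.9, 5.0]
grip_width: 0.041
```

```bash
python3 -m inch '[[0,0,-0.4,0,0,0,1],[0,0,-1,0,0,0,1],[0,0,-1,0,0,0,1],[0.4,-0.17,0,0,0,0,1],[0.97,-0.41,0,0,0,0,1],[0.97,-0.41,0,0,0,0,1],[0.97,-0.41,0,0,0,0,1],[0.97,-0.41,0,0,0,0,1]]'
python3 -m inch '[[0.97,-0.41,0,0,0,0,1],[0.97,-0.41,0,0,0,0,1],[0.6,-0.26,0,0,0,0,1],[0,0,0,0,0,0,1],[0,0,0,0,0,0,1],[0,0,0,0,0,0,1],[0,0,0,0,0,0,1],[0,0,0,0,0,0,1]]'; python3 look.py wrist 4;python3 look.py side 4;python3 look.py top 4
```

```text
clock: 5.9
eef_pos: [0.5461, -0.2817, 0.0975]
tool_rot: [0.832, 0.555, -0.001, -0.001]
ft_force: [-0.4, 0.8, -1.7]
grip_width: 0.041
clock: 6.7
eef_pos: [0.5466, -0.2157, 0.0987]
tool_rot: [0.832, 0.554, -0.0, 0.0]
ft_force: [0.5, -0.1, -1.3]
grip_width: 0.041
6.75 [ 0.54658094 -0.21556069  0.09867843] [ 8.32387889e-01  5.54193468e-01 -4.83464602e-05  9.34858278e-06] [-3.75605818e-01  4.97147703e-01  2.55056906e-02  1.09919418e+00
 -9.00532161e-05  2.04030773e-02]
6.8 [ 0.5466247 -0.2154038  0.0987255] [ 8.32317401e-01  5.54299327e-01 -7.18618298e-06  1.57525945e-05] [-3.75361220e-01  4.97032779e-01  2.54476563e-02  1.09919355e+00
 -2.97918255e-05  2.03933142e-02]
6.85 [ 0.5465924  -0.21528227  0.09872458] [ 8.32259329e-01  5.54386514e-01 -3.63292789e-05 -1.07877997e-05] [-3.75179847e-01  4.96954220e-01  2.53140275e-02  1.09921535e+00
 -4.73135489e-05  2.03651759e-02]
```

View pics/wrist4.png

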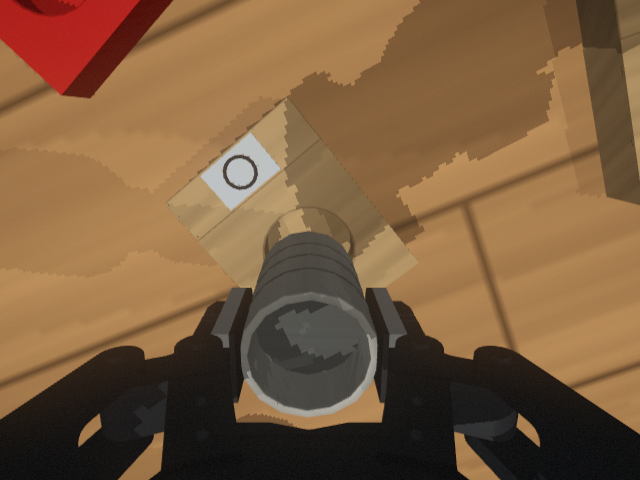

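View pics/side4.png

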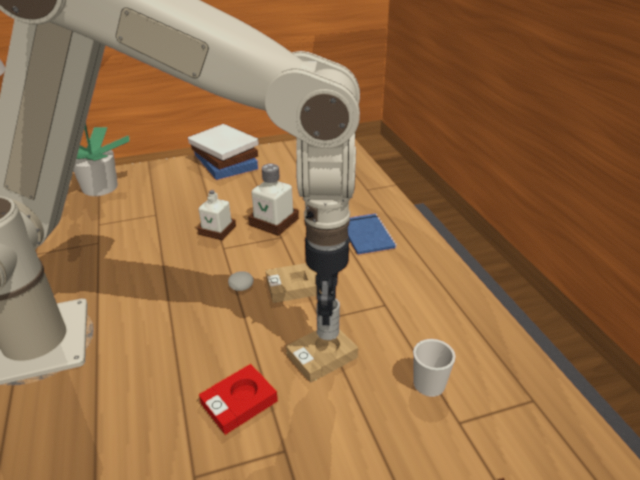

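Run:
```python
from m import *
z=load('pics/wrist4.npz');X=world(z);d=z['d']
P=st(X,d,'measure',(238,384,225,420),.118,.14)
st(X,d,'rim',(238,384,225,420),.127,.134)
b=(160,425,90,300)
st(X,d,'round',b,.023,.034)
b=st(X,d,'bottom?',(255,365,225,300),.05,.075)
# pads
g=cv2.cvtColor(z['p'],cv2.COLOR_BGR2GRAY)
cv2.imwrite('pics/c4.png',cv2.resize(z['p'][200:320,200:420],None,fx=3.5,fy=3.5,interpolation=cv2.INTER_CUBIC))
# project well rim for hypothetical centre
t=np.linspace(0,2*np.pi,120)
im=cv2.resize(z['p'][80:320,140:440],None,fx=2.5,fy=2.5,interpolation=cv2.INTER_CUBIC)
a=np.radians(16.5);ex=np.array([np.cos(a),np.sin(a)]);ey=np.array([-ex[1],ex[0]])
c=np.array([.5472,-.2152])
R=np.c_[c+.024*np.c_[np.cos(t),np.sin(t)],np.full(120,.028)]
pts=((proj(z,R)-[140,80]+.5)*2.5).astype(np.int32)
cv2.polylines(im,[pts],True,(0,255,0),1)
bc=c-.008*ex
co=np.array([np.r_[bc+x*ex+y*ey,.028] for x,y in [(-.06,-.042),(.05,-.042),(.05,.042),(-.06,.042)]])
cv2.polylines(im,[((proj(z,co)-[140,80]+.5)*2.5).astype(np.int32)],True,(0,0,255),1)
for zz,col in [(.06,(255,0,0)),(.13,(255,255,0))]:
    R=np.c_[[.5466,-.2155]+.0215*np.c_[np.cos(t),np.sin(t)],np.full(120,zz)]
    cv2.polylines(im,[((proj(z,R)-[140,80]+.5)*2.5).astype(np.int32)],True,col,1)
cv2.imwrite('pics/o4.png',im)
```

```text
measure 9070 z [0.1191 0.1282 0.133 ] rect [ 548.4 -214.1   46.1   43.5   71.6] circ [ 545.7 -214.1   25.1]
rim 4813 z [0.1275 0.1294 0.1312] rect [ 547.7 -215.9   43.2   43.7   63.2] circ [ 546.9 -214.7   24.3]
round 21071 z [0.027  0.0281 0.0294] rect [ 534.7 -219.   110.4   84.3   16.6] circ [ 534.4 -218.6   68.7]
bottom? 708 z [0.0616 0.0681 0.0743] rect [ 534.2 -209.9   39.7   13.6   65.3] circ [ 540.3 -212.7   19.9]
```

View pics/o4.png

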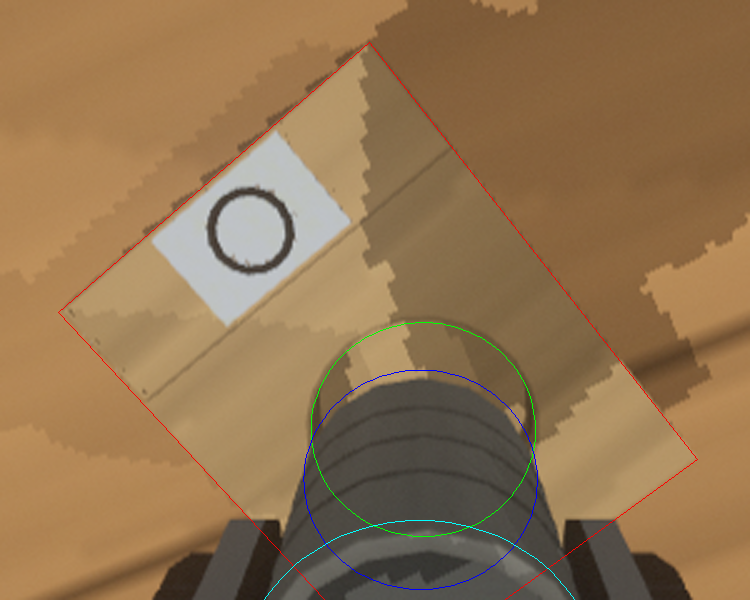

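Run:
```python
from m import *
z=load('pics/wrist4.npz')
t=np.linspace(0,2*np.pi,200)
im=cv2.resize(z['p'][190:430,220:400],None,fx=4,fy=4,interpolation=cv2.INTER_CUBIC)
im=cv2.resize(z['p'][195:425,225:395],None,fx=2.6*1.3,fy=2.6,interpolation=cv2.INTER_CUBIC) if 0 else cv2.resize(z['p'][200:420,220:400],None,fx=2.7,fy=2.7,interpolation=cv2.INTER_CUBIC)
def ring(c,r,h,col):
    R=np.c_[np.array(c)+r*np.c_[np.cos(t),np.sin(t)],np.full(200,h)]
    cv2.polylines(im,[np.round((proj(z,R)-[220,200]+.5)*2.7*16).astype(np.int32)],True,col,1,cv2.LINE_AA,4)
ring([.5466,-.2149],.024,.028,(0,255,0))
ring([.5484,-.2163],.0215,.06,(255,0,0))
ring([.5484,-.2163],.0215,.13,(0,255,255))
cv2.imwrite('pics/o5.png',im)
```

```text
(no output)
```

View pics/o5.png

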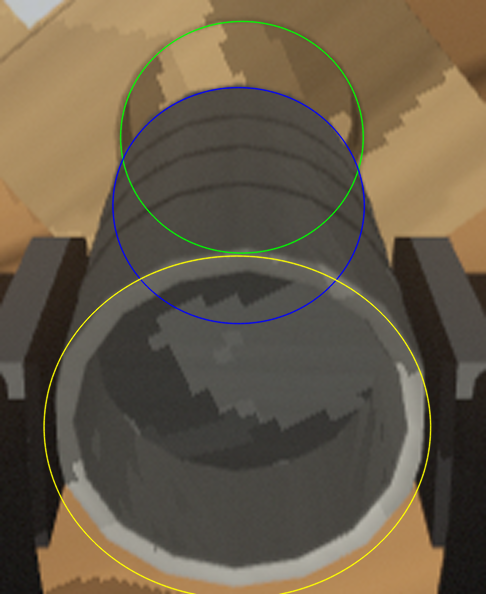

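Run:
```python
from m import *
z=load('pics/wrist4.npz');X=world(z)
# crop coords -> pixel
for n,(a,b) in dict(left=(66,440),right=(416,430),bot=(240,578),botl=(120,535),top=(240,262),tl=(110,320),tr=(370,320),cup1=(240,150),cup2=(200,110)).items():
    u=int(a/2.7+220);v=int(b/2.7+200)
    print(n,u,v,np.round(np.median(X[v-1:v+2,u-1:u+2].reshape(-1,3),0)*1000,1))
```

```text
left 244 362 [ 541.7 -234.2  129.6]
right 374 359 [ 556.  -197.6  129.6]
bot 308 414 [ 566.7 -223.6  129.2]
botl 264 398 [ 555.3 -233.7  130. ]
top 308 297 [ 529.7 -208.2  129.5]
tl 260 318 [ 530.3 -223.7  129.7]
tr 357 318 [ 541.3 -197.5  129.5]
cup1 308 255 [ 528.1 -207.6   95.5]
cup2 294 240 [ 526.7 -213.5   71.4]
```

```bash
python3 -m inch '[[0,-0.05,0.4,0,0,0,1],[0,0,0.4,0,0,0,1],[0,0,0.3,0,0,0,1],[0,0,0.15,0,0,0,1],[0,0,0.15,0,0,0,1],[0,0,0.15,0,0,0,1],[0,0,0.15,0,0,0,1],[0,0,0,0,0,0,1]]'; python3 look.py wrist 5
```

```text
clock: 7.65
eef_pos: [0.5452, -0.2142, 0.0558]
tool_rot: [0.832, 0.555, -0.0, -0.0]
ft_force: [-0.5, 0.3, -1.1]
grip_width: 0.041
7.7 [ 0.54542369 -0.21425439  0.05613705] [ 8.32041692e-01  5.54713075e-01 -9.81855464e-05 -1.34534312e-04] [-3.74299319e-01  5.35897494e-01 -3.20991973e-02  1.00313266e+00
 -7.32108489e-06  2.04608267e-02]
```

View pics/wrist5.png

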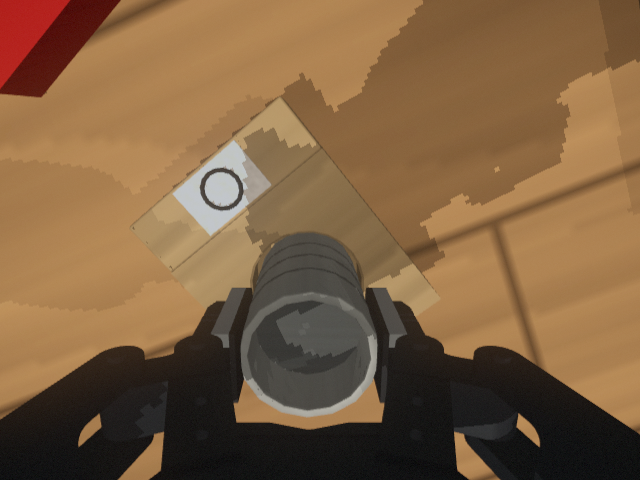

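The measure is in the well and meets no force. Its origin is about 9 mm above the well floor.

```bash
python3 -m inch '[[0,0,0.1,0,0,0,1],[0,0,0.1,0,0,0,1],[0,0,0.1,0,0,0,1],[0,0,0.05,0,0,0,1],[0,0,0.03,0,0,0,1],[0,0,0,0,0,0,1],[0,0,0,0,0,0,1],[0,0,0,0,0,0,1]]'
```

```text
clock: 8.5
eef_pos: [0.5455, -0.2143, 0.0472]
tool_rot: [0.832, 0.555, 0.0, 0.0]
ft_force: [-2.5, -0.5, 3.6]
grip_width: 0.041
```

```bash
python3 -m inch '[[0,0,0,0,0,0,-1],[0,0,0,0,0,0,-1],[0,0,0,0,0,0,-1],[0,0,0,0,0,0,-1],[0,0,-0.4,0,0,0,-1],[0,0,-1,0,0,0,-1],[0,0,-1,0,0,0,-1],[0,0,-1,0,0,0,-1]]'; python3 look.py wrist 6
python3 - <<'E'
from m import *
z=load('pics/wrist6.npz');X=world(z);d=z['d']
st(X,d,'rim',(200,420,150,420),.068,.09)
E
```

```text
clock: 9.3
eef_pos: [0.5456, -0.2143, 0.1334]
tool_rot: [0.832, 0.555, 0.0, 0.0]
ft_force: [0.5, -0.6, 0.2]
grip_width: 0.0851
9.35 [ 0.5481764  -0.21535044  0.13839525] [0.83205029 0.55468395 0.00242423 0.00348581] [-3.74322829e-01  4.61360692e-01  7.75519533e-02  1.17849574e+00
 -6.91196860e-06  2.04952967e-02]
rim 2216 z [0.0693 0.0773 0.0788] rect [ 546.6 -214.9   42.2   42.3   30.9] circ [ 546.8 -215.1   21.8]
```

View pics/wrist6.png

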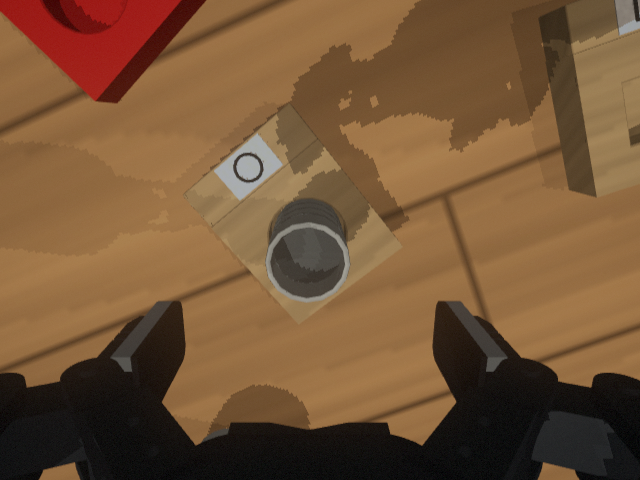

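The measure's rim is at z 0.078, centred at (0.5467, -0.215), so it is seated. I'm moving to the bottle.

```bash
python3 -m inch '[[0,0,-1,0,0,0,-1],[0.95,-0.36,-1,0,0,0,-1],[0.95,-0.36,-1,0,0,0,-1],[0.95,-0.36,-1,0,0,0,-1],[0.95,-0.36,0,0,0,0,-1],[0.95,-0.36,0,0,0,0,-1],[0.95,-0.36,0,0,0,0,-1],[0.95,-0.36,0,0,0,0,-1]]'
python3 -m inch '[[0.95,-0.36,0,0,0,0,-1],[0.95,-0.36,0,0,0,0,-1],[0.95,-0.36,0,0,0,0,-1],[0.95,-0.36,0,0,0,0,-1],[0.95,-0.36,0,0,0,0,-1],[0.95,-0.36,0,0,0,0,-1],[0.95,-0.36,0,0,0,0,-1],[0.95,-0.36,0,0,0,0,-1]]'
python3 -m inch '[[0.95,-0.36,0,0,0,0,-1],[0.95,-0.36,0,0,0,0,-1],[0.95,-0.36,0,0,0,0,-1],[0.95,-0.36,0,0,0,0,-1],[0,0,0,0,0,0,-1],[0,0,0,0,0,0,-1],[0,0,0,0,0,0,-1],[0,0,0,0,0,0,-1]]'; python3 look.py wrist 7
python3 - <<'E'
from m import *
z=load('pics/wrist7.npz');X=world(z);d=z['d']
st(X,d,'captop',(180,440,100,470),.158,.168)
st(X,d,'body',(180,440,100,470),.099,.112)
E
```

```text
clock: 10.15
eef_pos: [0.5514, -0.0356, 0.2325]
tool_rot: [0.832, 0.555, 0.0, 0.0]
ft_force: [0.3, 0.0, 0.1]
grip_width: 0.0855
clock: 10.95
eef_pos: [0.5579, 0.1675, 0.2323]
tool_rot: [0.832, 0.555, 0.0, 0.0]
ft_force: [0.5, -1.0, 0.2]
grip_width: 0.0854
clock: 11.75
eef_pos: [0.5614, 0.267, 0.2321]
tool_rot: [0.832, 0.554, 0.0, 0.0]
ft_force: [-0.6, 0.0, 0.1]
grip_width: 0.0854
11.8 [0.56141283 0.26700935 0.23209878] [8.32423583e-01 5.54139843e-01 8.28693231e-05 7.99209253e-05] [ 4.44005494e-01  4.89781281e-01  3.69540216e-01  1.45036839e+00
 -1.34529895e-04  8.40143212e-01]
captop 5024 z [0.1609 0.1621 0.1632] rect [561.3 271.7  43.3  43.   27.5] circ [561.3 271.6  22. ]
body 6286 z [0.101  0.1056 0.111 ] rect [561.1 271.6  77.6  77.7  40.1] circ [560.7 271.7  50.7]
```

View pics/wrist7.png

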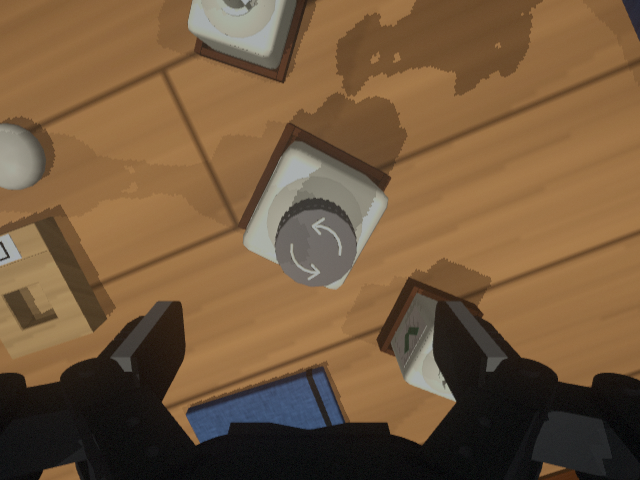

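The cap is at (316,244) with anticlockwise arrows. Depth puts it at (0.561, 0.2715), top at 0.162, on the 78 mm bottle. I'm descending around it and gripping.

```bash
python3 -m inch '[[0.16,-0.1,0,0,0,0,-1],[0,0,0.6,0,0,0,-1],[0,0,0.8,0,0,0,-1],[0,0,0.8,0,0,0,-1],[0,0,0.8,0,0,0,-1],[0,0,0.6,0,0,0,-1],[0,0,0.2,0,0,0,-1],[0,0,0,0,0,0,-1]]'; python3 look.py wrist 8
```

```text
clock: 12.6
eef_pos: [0.56, 0.2723, 0.1361]
tool_rot: [0.832, 0.555, -0.001, -0.0]
ft_force: [0.3, -0.6, 0.5]
grip_width: 0.0855
12.65 [0.56059127 0.27266886 0.13709908] [ 8.32085879e-01  5.54646813e-01  5.08586373e-05 -1.18951056e-05] [4.52686443e-01 5.35411977e-01 1.95457787e-01 1.23074456e+00
 3.72885033e-05 8.47605878e-01]
```

View pics/wrist8.png

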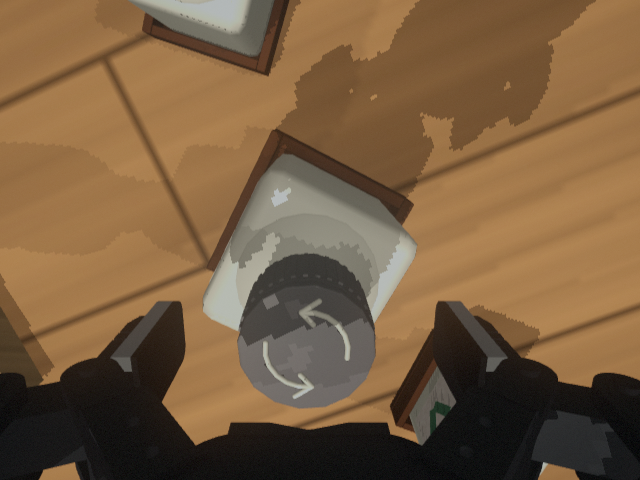

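The cap sits between the pads just as the measure did, with its centre near (306,345). I'm closing.

```bash
python3 -m inch '[[0,0,0,0,0,0,1],[0,0,0,0,0,0,1],[0,0,0,0,0,0,1],[0,0,0,0,0,0,1],[0,0,0,0,0,0,1],[0,0,0,0,0,0,1],[0,0,0,0,0,0,1],[0,0,0,0,0,0,1]]'
```

```text
clock: 13.45
eef_pos: [0.5609, 0.2726, 0.1373]
tool_rot: [0.832, 0.555, 0.0, 0.0]
ft_force: [-0.6, -0.5, 5.3]
grip_width: 0.0418
```

```bash
python3 -m inch '[[0,0,0.08,0,0,0,1],[0,0,0.08,0,0,0,1],[0,0,0.08,0,0,0,1],[0,0,0.06,0,0,0,1],[0,0,0,0,0,0,1],[0,0,0,0,0,0,1],[0,0,0,0,0,0,1],[0,0,0,0,0,0,1]]'; python3 look.py side 8
python3 - <<'E'
from m import *
z=load('pics/side8.npz')
cv2.imwrite('pics/s8c.png',cv2.resize(z['p'][120:260,200:350],None,fx=4,fy=4,interpolation=cv2.INTER_CUBIC))
E
```

```text
clock: 14.25
eef_pos: [0.5609, 0.2726, 0.131]
tool_rot: [0.832, 0.555, 0.001, 0.0]
ft_force: [-2.0, -2.4, 9.6]
grip_width: 0.0424
14.3 [0.56087426 0.27262562 0.13095459] [8.32083971e-01 5.54648889e-01 8.81133591e-04 3.14333375e-04] [ 4.52631219e-01  5.38584420e-01  1.84215259e-01  1.21459620e+00
 -3.85194867e-04  8.47544728e-01]
```

View pics/s8c.png

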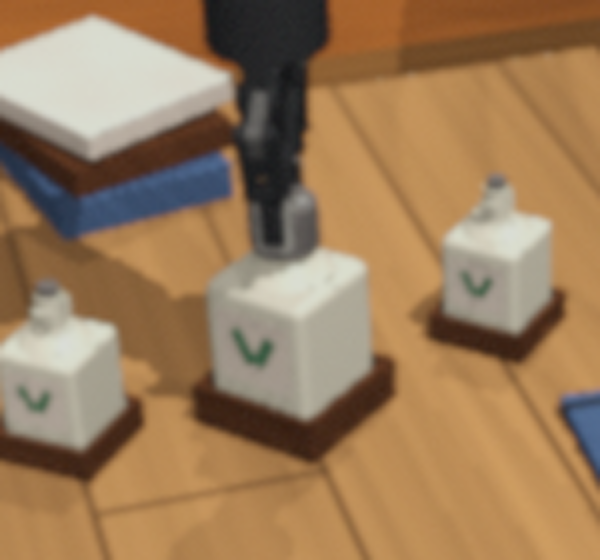

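```bash
python3 -m inch '[[0,0,0.06,0,0,0,1],[0,0,0.04,0,0,0,1],[0,0,0,0,0,0,1],[0,0,0,0,0,0,1],[0,0,0,0,0,0,1],[0,0,0,0,0,0,1],[0,0,0,0,0,0,1],[0,0,0,0,0,0,1]]'
```

```text
clock: 15.1
eef_pos: [0.5609, 0.2726, 0.13]
tool_rot: [0.832, 0.555, 0.001, 0.0]
ft_force: [-5.2, -4.0, 17.3]
grip_width: 0.042
```

The cap is at the stop: 17 N against the 12 N spring. I'm twisting anticlockwise, which is negative about tool z because it points down.

```bash
python3 -m inch '[[0,0,0,0,0,-0.03,1],[0,0,0,0,0,-0.04,1],[0,0,0,0,0,-0.04,1],[0,0,0,0,0,-0.04,1],[0,0,0,0,0,-0.04,1],[0,0,0,0,0,-0.04,1],[0,0,0,0,0,-0.04,1],[0,0,0,0,0,-0.04,1]]'
python3 -m inch '[[0,0,0,0,0,-0.04,1],[0,0,0,0,0,-0.04,1],[0,0,0,0,0,-0.03,1],[0,0,0,0,0,0,1],[0,0,0,0,0,0,1],[0,0,0,0,0,0,1],[0,0,0,0,0,0,1],[0,0,0,0,0,0,1]]'; python3 look.py wrist 9
```

```text
clock: 15.9
eef_pos: [0.56, 0.2721, 0.13]
tool_rot: [0.474, 0.881, 0.0, 0.0]
ft_force: [-6.5, -5.5, 18.3]
grip_width: 0.0423
clock: 16.7
eef_pos: [0.5607, 0.2719, 0.13]
tool_rot: [0.318, 0.948, 0.0, 0.001]
ft_force: [-4.5, -5.1, 17.8]
grip_width: 0.042
16.75 [0.5607341  0.27190914 0.12998092] [3.17636152e-01 9.48211834e-01 1.89128819e-04 1.24765951e-03] [ 0.45222724  0.53821897  0.18096456  1.21149522 -0.00147673 -0.47209908]
```

View pics/wrist9.png

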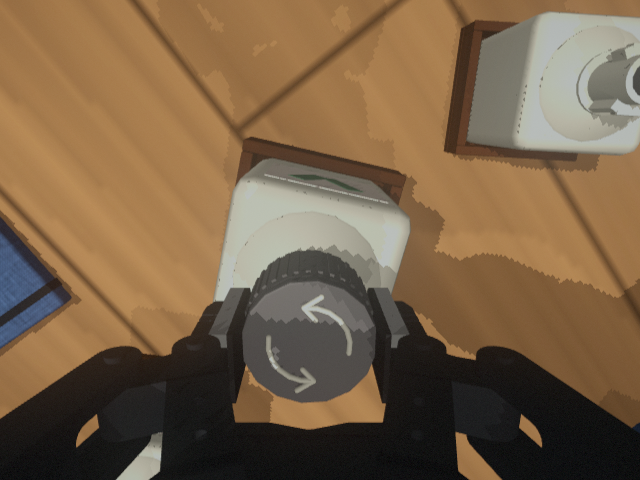

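The arrows kept their place relative to the fingers, so the cap turned about 75° with the gripper and did not slip. I'm lifting straight up.

```bash
python3 -m inch '[[0,0,-0.1,0,0,0,1],[0,0,-0.2,0,0,0,1],[0,0,-0.4,0,0,0,1],[0,0,-0.6,0,0,0,1],[0,0,-0.8,0,0,0,1],[0,0,-0.8,0,0,0,1],[0,0,-0.6,0,0,0,1],[0,0,-0.2,0,0,0,1]]'
python3 -m inch '[[0,0,0,0,0,0,1],[0,0,0,0,0,0,1],[0,0,0,0,0,0,1],[0,0,0,0,0,0,1],[0,0,0,0,0,0,1],[0,0,0,0,0,0,1],[0,0,0,0,0,0,1],[0,0,0,0,0,0,1]]'; python3 look.py side 10; python3 look.py wrist 10;python3 look.py top 10
python3 - <<'E'
from m import *
z=load('pics/side10.npz')
cv2.imwrite('pics/s10c.png',cv2.resize(z['p'][100:260,200:350],None,fx=3.7,fy=3.7,interpolation=cv2.INTER_CUBIC))
X=world(z);d=z['d']
st(X,d,'side neck',(255,290,150,215),.135,.155)
st(X,d,'side measure',(300,350,300,370),.068,.09)
z=load('pics/wrist10.npz');X=world(z)
st(X,z['d'],'cap',(245,372,240,405),.235,.26)
z=load('pics/top10.npz');X=world(z)
st(X,z['d'],'top measure',(395,440,240,285),.068,.09)
E
```

```text
clock: 17.55
eef_pos: [0.561, 0.2736, 0.2209]
tool_rot: [0.317, 0.948, 0.001, 0.001]
ft_force: [-0.6, 0.5, -0.7]
grip_width: 0.0422
clock: 18.35
eef_pos: [0.5605, 0.2727, 0.2193]
tool_rot: [0.317, 0.948, 0.0, 0.0]
ft_force: [-0.4, -0.5, -0.5]
grip_width: 0.0423
18.4 [0.5604921  0.27264982 0.21935842] [3.17492276e-01 9.48260857e-01 4.79234260e-05 1.93002628e-05] [ 4.52726554e-01  4.96530490e-01  3.47583789e-01  1.42175495e+00
  4.13888949e-05 -4.71902247e-01]
18.45 [0.56048864 0.2726501  0.21936408] [3.17464957e-01 9.48270003e-01 3.34624956e-05 3.48549934e-05] [ 4.52750052e-01  4.96520766e-01  3.47582756e-01  1.42176169e+00
 -1.04236491e-06 -4.71936370e-01]
18.5 [0.56048173 0.27266128 0.21933299] [3.17482665e-01 9.48264076e-01 2.29770817e-05 1.53975631e-05] [ 4.52765057e-01  4.96563633e-01  3.47571509e-01  1.42175004e+00
  1.12373529e-05 -4.71884018e-01]
side neck 86 z [0.1362 0.1435 0.1529] rect [557.8 266.3  32.8  23.8   2.5] circ [557.6 270.1  17.4]
side measure 219 z [0.0687 0.0742 0.0789] rect [ 544.  -216.    42.8   42.3   27.2] circ [ 543.2 -216.2   22.6]
cap 13890 z [0.2387 0.2432 0.2442] rect [561.5 273.7  45.3  41.6  51. ] circ [561.6 273.4  23. ]
top measure 107 z [0.0686 0.0765 0.0807] rect [ 545.  -214.4   41.2   41.3   45.4] circ [ 545.4 -214.9   21.4]
```

View pics/s10c.png

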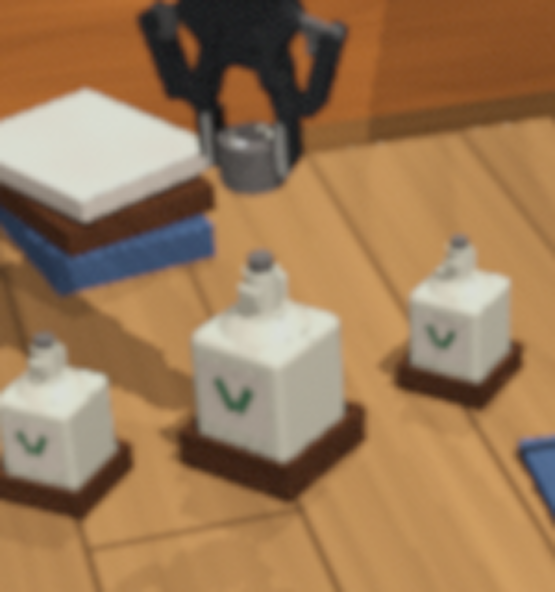

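View pics/wrist10.png

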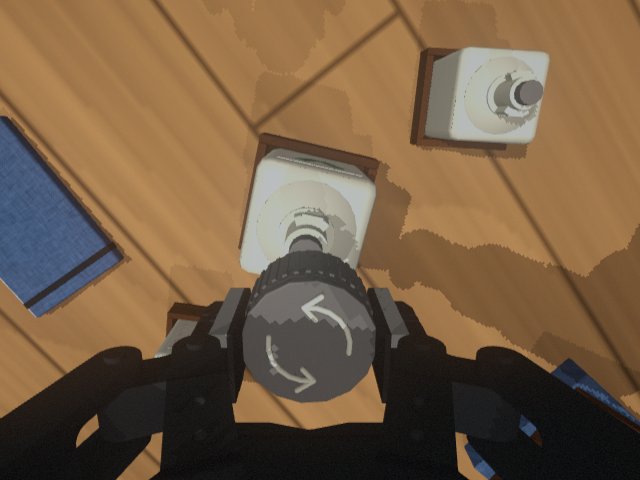

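View pics/top10.png

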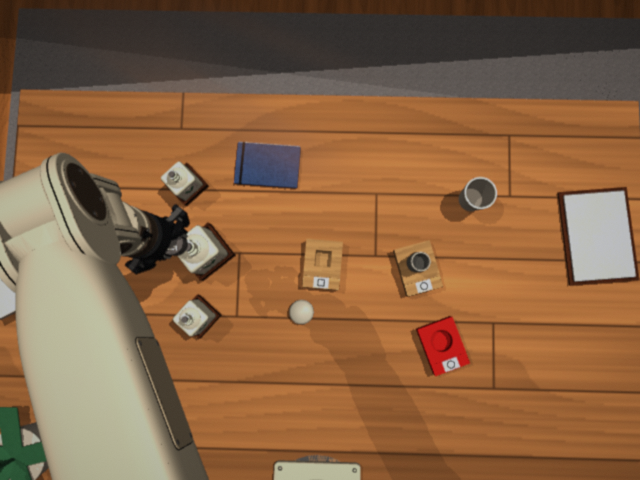

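The cap is off and held: its top is at z 0.244, so its underside is at about 0.212, 82 mm above closed, and it sits 2–3 mm off the axis. The measure is seated and the stone, notebook and pen pot have not moved. I'm handing in.

```bash
python3 -c "
from workcell import bot
print(bot.job_done()); o=bot.get_obs(); print(o['clock'],o['eef_pos'],o['grip_width'])"
```

```text
the job is handed in; nothing more can be done
None
the job is handed in; nothing more can be done
```

I finished both parts and handed the job in at about 18.5 s of the 42 s allowed; no verdict is reported.

- **Measure:** it is seated in the ring-labelled wooden well and released. Its rim is at z ≈ 0.078 m, which is 8 mm above where it stood on the desk. The wrist camera puts it within about 1 mm of the well centre.
- **Cap:** I pressed it to its stop, where the wrist force read about 17 N against the 12 N spring, and turned it about 75° anticlockwise. The arrows on top did not move relative to the fingers, so it did not slip. I then lifted it straight up.
- **Final hold:** the cap's underside is about 0.212 m up, 82 mm above closed and 2–3 mm off the bottle's axis. It is level and clear of the neck in the side picture.
- **Bystanders:** the stone, notebook and pen pot look unmoved in the last top picture.

**Disagreements:** the cameras differed from each other by 1–3 mm, with the side camera reading about 3 mm low in x. I judged the measure's fit in the well from one wrist picture to avoid that. No check failed.

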